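# Fish the bench dog out of the gap beside the tool chest

### The arm

A 6-joint arm with a two-finger parallel gripper is mounted at the origin on the work surface. World frame = base frame: x ahead of the robot, y to its left, z up, the work surface at z = 0. Lengths are in m, angles in rad, forces in N, time in s.
With the tool pointing down it reaches from about 0.35 to 0.775 m from the base axis. Payload 5.5 kg.
Tool frame: the origin (TCP) lies midway between the tips of the shut fingers; the grasp point (between the pads) lies 19 mm behind it; z points along the fingers, y is the line along which they close (so a half turn about z gives the same grasp; the last joint's range is limited). The gripper opens to 85 mm and grips with 20 to 120 N. Pads are 22 mm wide; open, the fingers measure 114 mm over their backs; the gripper's body (76 mm by 85 mm) begins 54 mm behind the grasp point. The pads swing forward as they close: fully open they stand 13 mm farther back than shut.
Start: joints at [-1.372, 0.313, 0.046, 1.304, 0, 1.431], TCP at [0.191, -0.542, 0.231] pointing down, gripper open.
Joint ranges: [-2.76, 2.76], [-0.86, 1.69], [-1.03, 1.26], [-2.2, 2.34], [-1.47, 1.5], [-3.14, 3.14]. Speed limits (rad/s): [2.57, 2.57, 3.14, 3.14, 3.14, 3.14].

### API

Orientations are given as a unit quaternion [w, x, y, z].
In Python, from workcell import env gives the robot as it stands. The module is installed in compiled form; this text tells all that it offers.
- The arm moves only by the tool servo_tool, never from a script. Its argument "increments" is a list of rows, each an object of numbers: "grip": the closure, from 0 (fully open) to 1 (shut); "x", "y", "z": the shift along the tool's x, y, z in mm; "roll": the turn about the tool's z in degrees. In form: [{"grip": .., "x": .., "y": .., "z": .., "roll": ..}, ...]. A call has 1 to 5 rows; each row shifts and turns the commanded pose from where the row before left it, along the tool's axes as they then stand; what a row does not reach is not made up. A row lasts 1/12 s, in which the tool goes at most 41.7 mm and 7.16 degrees, less where a joint would pass 70% of its speed; a pose out of reach is approached as far as the arm can. A call is refused whole if a number of a shift passes 41.7 or a number of a turn 7.16, either way. A call with a gripper value outside its range is refused whole. The fingers move at their own pace and stop on an object; "grip_force" is the grip in N (left out, the last holds). Time passes only in rows, so rows that do not move let the fingers close. It gives the time, the measured TCP pose, the force, the opening and the grip force at its end, in the units of the state.
- env.get_state(): the state, without advancing time (a new reading comes with each control period).
- env.read_camera(name): name is "scene" or "top" or "wrist"; returns the picture (480x640x3 uint8, red, green, blue); there is no depth.
- env.get_calibration(name): a dict with "vertical_fov" (degrees; the focal length in pixels is half the picture's height over the tangent of half this angle, whatever the lens; pixels are square), "cx", "cy" (the principal point, pixels), "rvec" (rotation vector, rad) and "tvec" (3), from world to camera coordinates, as OpenCV has them; the wrist camera has in their place "tool_from_camera" (4x4, takes a point from camera to tool coordinates, whose origin is the TCP and whose axes are the flange's). Camera axes: x right, y down, z forward; pixel columns grow to the right and rows downward; lengths in m; the calibration is good to about 2 mm. A picture is of the moment at which its call begins: read the wrist's pose just before it. get_calibration takes no time and is no camera call.
- env.hand_in(): hands the job in; it is judged then, once.
The state is a dict: "clock": time; "joint_pos": joint angles; "qvel": joint speeds; "tau": joint torques, N m; "tcp_pos": TCP position; "orientation": TCP orientation; "wrist_force": force on the tool from outside, world axes, zero at the start; "ft_torque": the same for the moment, N m; "finger_gap": finger opening in m; "grip_force": force on a finger pad.
Only numpy, scipy, OpenCV 4.12 (cv2) and the standard library are available. Lean on these libraries where they do the work, as an engineer would, in place of code of your own. Each camera call takes 0.05 s, during which the arm holds its last target. There are 200 camera calls.

### The job

The flat steel bench dog has dropped into the narrow gap between the tool chest and the stack of printing blocks and sits there lightly wedged by its leaf spring. Take the hook from the rack, feel its bent foot down to the bench behind the dog with a light touch, rake the dog out through the end of the gap nearest you until it lies a finger's breadth clear of the gap on the open bench, and hang the hook back in the notch it came from. Move the dog only with the hook, never press the hook hard on bench, chest or blocks, and leave the blocks, gouges and mallet as they stand.

Things in the scene. Friction and masses are not known exactly. Their poses are not given: they have to be found in the camera images.
- bench_top (a point): a point on the flat plank top of the work bench (height 0, the floor of the gap too), between chest and robot; it never moves
- chest: low wooden tool chest with two drawers, fixed to the bench: 200 (its x) x 260 (its y) x 75 mm high, origin at the centre of its underside; drawer fronts with brass knobs on its -x side, facing the robot. The gap runs along its -y side, from x = -100 to +100 mm in this frame, between the chest's side (y = -130 mm) and the stack of blocks
- gap_mouth (a point): middle of the near end (mouth) of the gap, on the bench; +x runs along the gap, away from the robot. The gap is 27 to 32 mm wide, 200 mm long, 75 mm deep, open above and at both ends, floored by the bench, too narrow for a gripper
- block0: lowest of three equal loose wooden printing blocks stacked beside the chest, each 200 (x) x 150 (y) x 25 mm, 0.5 kg, stack 75 mm high; origin at the centre of the underside; the blocks stand within 2 mm of one another and slide if pushed
- block1: middle block of the stack, same size and frame
- block2: top block of the stack, with a carved face, same size and frame
- dog_mid (a point): the dropped steel bench dog, lying on the bench in the gap, its axis within 0.03 rad of the gap's: a flat bar 70 mm long and only 12 mm high as it lies, shank 18 mm wide, head (the last 18 mm) 24 mm wide, 0.12 to 0.2 kg. The point is its centre, 35 mm from each end and 6 mm above its underside; x along its length towards the head, which is the end farther from the mouth
- dog: the same bench dog, origin on its underside below the centre, same axes. On its +y side a bowed leaf spring, standing out up to 12 mm past the shank, pushes on the chest with 2 to 4 N, so that it takes a steady pull of about 1 to 5 N to draw it along the gap; once out of the gap it slides with about 1 N
- rack: wooden tool rack fixed to the bench: a level board 18 mm thick, its top 145 mm above the bench, 210 mm wide (y), on two end cheeks, with three notches 14 mm wide at y = -70, 0 and 70 mm in its frame, each running from the front edge (x = -35 mm) back to x = 13 mm. Tools hang at x = 0. Origin on the bench below the middle notch's hanging place
- hook: the hook, hanging in a notch: origin at the centre of its flange's underside, z up. Below it a collet nose 8 mm thick, 10 mm long, then a 6 mm round steel rod straight down, bent square into a foot pointing along this body's -x, tip 19 mm from the rod's axis. The rod's reach was left as last set: the foot's underside is 85 to 135 mm below the origin, not measured; it holds against 40 N
- hook_handle (a point): centre of the hook's square wooden handle, 22 x 22 mm and 82 mm high, the place to grip; axes of the hook. It is 47 mm above the underside of the square steel flange (28 mm wide, 6 mm thick) that rests on the rack's board. The hook weighs 0.12 kg
- gouge0: carving gouge with a round handle 27 mm thick and 88 mm high, hanging loose in another notch of the rack; origin where it rests on the board
- gouge1: second gouge, the same, in the remaining notch
- mallet: round wooden carver's mallet standing on its head, 84 mm thick, 215 mm high; origin at its underside
Not all that is in view belongs to the job. Leave any blue look-alike of the gouge0 alone.

How it is judged:
On the way, in this order (a step that is already met when the one before it is completed fails the run):
1. the hook is taken out of the rack (handle moved over 60 mm away) (distance of hook_handle from where it was at the start of the episode above 0.06 m), for 0.2 s.
2. the whole dog is clear of the gap, lying on the bench in front of its mouth (x of dog_mid in the frame of chest below -0.14 m and height (world z) of dog_mid below 0.015 m), for 0.2 s.
At the end, for the whole second after the job is handed in: the bench dog lies at rest on the open bench in front of the gap, its centre 40 to 200 mm before the line of the chest's front (so all of it is out of the gap), and the hook hangs at rest and upright (within 0.1 rad) in the notch it came from, within 20 mm of its first place (all of step 2 and x of dog_mid in the frame of chest above -0.3 m and linear speed of each of dog, hook below 0.02 m/s and distance of hook_handle from where it was at the start of the episode below 0.02 m and angle between hook's own z axis and vertical below 0.1 rad); the robot touches nothing.
It fails at once if the hook is pressed on the bench with more than 15 N (contact force between hook and bench above 15 N).
It fails at once if the hook is pressed on the chest or on a block with more than 15 N (contact force between hook and chest above 15 N or contact force between hook and block0 above 15 N or contact force between hook and block1 above 15 N or contact force between hook and block2 above 15 N).
It fails at once if the dog is touched by the gripper (contact force between any of the fingers, the arm and dog above 0.5 N).
It fails at once if a block of the stack is shifted by more than 8 mm (distance of any of block0, block1, block2 from where it was at the start of the episode above 0.008 m).
It fails at once if a gouge or the mallet is shifted by more than 15 mm or tipped (distance of any of gouge0, gouge1, mallet from where it was at the start of the episode above 0.015 m or angle between any of gouge0, gouge1's own z axis and vertical above 0.3 rad).
It also fails if it takes over 64 s, if anything falls off the work surface, if the arm or the gripper's body presses on something with over 40 N, if the wrist force passes 120 N, or if a joint passes its speed limit or range.

## Working session

There is one attempt and no reset: what is moved stays moved. The work goes in short steps, Python scripts to look and compute and a tool call to move; the robot and the scene stay as the last step left them, time stands still between calls to the robot, and variables do not carry over. Pictures are saved under pics/ and viewed, at most 12 in all, crops included, and the job is handed in when it is done.

Besides the shell and the picture viewer there is one more tool, called by a JSON object that holds its "api" and its "payload". servo_tool: Moves the arm, as the interface text tells. Its arguments: {"type":"object","properties":{"increments":{"type":"array"},"grip_force":{"type":"number"}},"required":["increments"]}

```bash
mkdir -p pics; cat > h.py <<'E'
import numpy as np, cv2
from workcell import env
from scipy.spatial.transform import Rotation as R
def cam(n):
    c=env.get_calibration(n); f=240/np.tan(np.radians(c["vertical_fov"])/2)
    K=np.array([[f,0,c["cx"]],[0,f,c["cy"]],[0,0,1.]])
    if "rvec" in c:
        Rm=cv2.Rodrigues(np.array(c["rvec"],float))[0]; t=np.array(c["tvec"],float)
    else:
        s=env.get_state(); q=s["orientation"]; T=np.eye(4); T[:3,:3]=R.from_quat([q[1],q[2],q[3],q[0]]).as_matrix(); T[:3,3]=s["tcp_pos"]
        M=np.linalg.inv(T@np.array(c["tool_from_camera"])); Rm=M[:3,:3]; t=M[:3,3]
    return K,Rm,t
def ray(C,u,v,z):
    K,Rm,t=C; o=-Rm.T@t; d=Rm.T@np.linalg.solve(K,[u,v,1]); return o+d*(z-o[2])/d[2]
def proj(C,p):
    K,Rm,t=C; q=K@(Rm@np.array(p)+t); return q[:2]/q[2]
def snap(n,f):
    C=cam(n); im=env.read_camera(n); cv2.imwrite(f"pics/{f}.png",im[:,:,::-1]); np.savez(f"pics/{f}.npz",K=C[0],R=C[1],t=C[2]); return im,C
def load(f):
    d=np.load(f"pics/{f}.npz"); return d["K"],d["R"],d["t"]
E
python3 - <<'E'
from h import *
for n in ("scene","top"):
    im,C=snap(n,n); print(n,C[0][0,0],-C[1].T@C[2], C[1][2])
print(env.get_state()); print(env.get_calibration("wrist"))
E
```

```text
scene 566.4507851269146 [1.32593785 0.14925745 1.01691637] [-0.66243076 -0.13164493 -0.73746532]
top 502.6725923588843 [ 0.23738131 -0.01166487  1.45443699] [ 0.21753647 -0.00347249 -0.97604602]
{'clock': 0.1, 'joint_pos': array([-1.37157254e+00,  3.13923549e-01,  4.51300035e-02,  1.30356628e+00,
        1.07825898e-06,  1.43117598e+00]), 'qvel': array([ 1.96647166e-04, -1.82343316e-03,  2.40155780e-04,  5.13530732e-04,
        2.80263972e-04,  6.82790613e-05]), 'tau': array([ 2.03601645e-03, -4.81724095e+01,  2.99244064e+01,  1.27310501e-02,
       -1.39054205e-04, -1.33612023e-06]), 'tcp_pos': array([ 0.19102425, -0.54189455,  0.23051431]), 'orientation': array([-7.81416022e-04,  9.85682077e-01,  1.68612670e-01, -2.27550689e-05]), 'wrist_force': array([ 0.22670979,  0.26046993, -0.7344521 ]), 'ft_torque': array([ 0.00932886,  0.04035052, -0.00455504]), 'grip_force': 0.0, 'finger_gap': 0.08560403497282494}
{'vertical_fov': 64.15630872367093, 'cx': 321.6323131812808, 'cy': 235.69212162938354, 'tool_from_camera': array([[-9.61540740e-04, -9.52026823e-01, -3.06013078e-01,
         7.85811334e-02],
       [ 9.99998547e-01, -1.34618442e-03,  1.04591718e-03,
        -1.90191286e-04],
       [-1.40769125e-03, -3.06011628e-01,  9.52026734e-01,
        -1.41181592e-01],
       [ 0.00000000e+00,  0.00000000e+00,  0.00000000e+00,
         1.00000000e+00]])}
```

View pics/top.png

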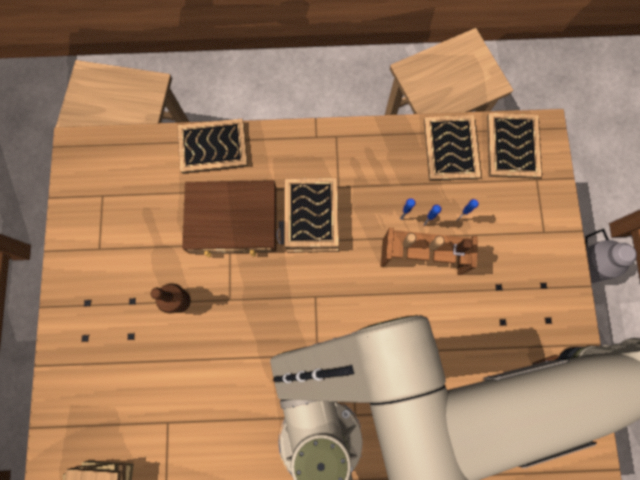

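View pics/scene.png

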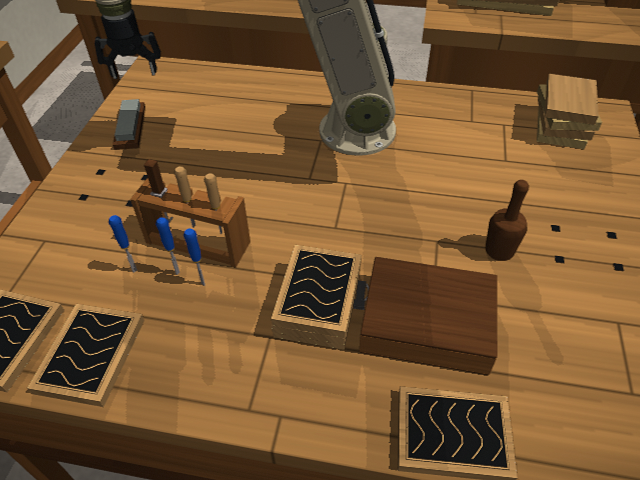

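```bash
python3 - <<'E'
from h import *
t=cv2.imread("pics/top.png"); s=cv2.imread("pics/scene.png")
a=cv2.resize(t[215:285,370:490],(600,350),interpolation=cv2.INTER_CUBIC)
b=cv2.resize(t[165:265,170:350],(540,300),interpolation=cv2.INTER_CUBIC)
c=np.zeros((600,800,3),np.uint8); c[:300,:514]=a[:300,:514] if 0 else cv2.resize(a,(514,300)); c[300:,:540]=b
d=cv2.resize(s[150:250,120:206],(258,300),interpolation=cv2.INTER_CUBIC); c[:300,520:778]=d
cv2.imwrite("pics/crop1.png",c)
C=load("top");S=load("scene")
print("tcp",proj(C,[.191,-.542,.231]),proj(C,[0,0,0]))
for n,u,v,z in [("hooktop",464,242,.23),("rackL",387,250,.145),("rackR",475,255,.145),("chest NL",184,247,.075),("chest NR",274,247,.075),("chest FR",275,181,.075),("chestFL",186,182,.075),("blk FL",285,180,.075),("blk FR",337,180,.075),("blkNL",286,246,.075),("blkNR",338,246,.075),("mallet",165,297,.2)]: print(n,ray(C,u,v,z).round(3))
print("scene hook top",ray(S,152,163,.233).round(3))
E
```

```text
tcp [547.45818242 362.43758163] [321.11303833 440.3207362 ]
hooktop [ 0.488 -0.375  0.23 ]
rackL [ 0.492 -0.194  0.145]
rackR [ 0.47  -0.425  0.145]
chest NL [0.536 0.365 0.075]
chest NR [0.526 0.112 0.075]
chest FR [0.721 0.106 0.075]
chestFL [0.728 0.363 0.075]
blk FL [0.723 0.077 0.075]
blk FR [ 0.717 -0.073  0.075]
blkNL [0.528 0.078 0.075]
blkNR [ 0.522 -0.067  0.075]
mallet [0.383 0.375 0.2  ]
scene hook top [ 0.488 -0.379  0.233]
```

View pics/crop1.png

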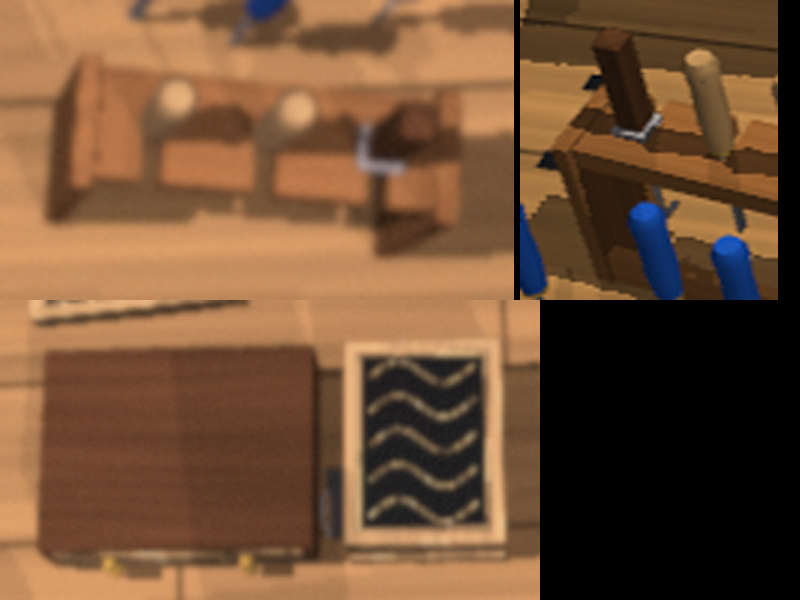

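```bash
python3 - <<'E'
from h import *
C=load("top");S=load("scene")
for n,u,v,z in [("front1",407.4,257,.145),("front2",457.6,262.9,.145),("g0",411.6,237.6,.233),("g1",439.6,240.2,.233),("hook",467,241,.233),("dogfar",281.7,221.7,.012),("dognear",281.7,245,.012)]: print(n,ray(C,u,v,z).round(4))
for p in [(132,270),(177,275),(203,285)]: print("blue",ray(S,*p,0).round(3))
for p in [(115,217),(162,219),(190,229)]: print("bluetop",ray(S,*p,.15).round(3))
for n,p in [("g0",(211,177)),("g1",(181,170)),("hook",(152,163))]: print(n,ray(S,*p,.233).round(4))
E
```

```text
front1 [ 0.4712 -0.2465  0.145 ]
front2 [ 0.4504 -0.3775  0.145 ]
g0 [ 0.504  -0.2448  0.233 ]
g1 [ 0.4948 -0.3138  0.233 ]
hook [ 0.4901 -0.3815  0.233 ]
dogfar [0.6151 0.0936 0.012 ]
dognear [0.5446 0.0951 0.012 ]
blue [ 0.604 -0.437  0.   ]
blue [ 0.599 -0.33   0.   ]
blue [ 0.616 -0.262  0.   ]
bluetop [ 0.58  -0.446  0.15 ]
bluetop [ 0.568 -0.344  0.15 ]
bluetop [ 0.585 -0.275  0.15 ]
g0 [ 0.5086 -0.2413  0.233 ]
g1 [ 0.4986 -0.3102  0.233 ]
hook [ 0.4879 -0.3789  0.233 ]
```

{"api": "servo_tool", "payload": {"increments": [{"grip": 0,"z": -14,"roll": -7},{"grip": 0,"z": -14,"roll": -7},{"grip": 0,"z": -14,"roll": -7},{"grip": 0,"z": -14,"roll": -7},{"grip": 0,"z": -14,"roll": -7}], "grip_force": 40}}

```text
invalid input at $.increments[0]: expected keys grip, x, y, z, roll
```

{"api": "servo_tool", "payload": {"increments": [{"grip": 0,"x": 0,"y": 0,"z": -8,"roll": -7},{"grip": 0,"x": 0,"y": 0,"z": -8,"roll": -7},{"grip": 0,"x": 0,"y": 0,"z": -8,"roll": -7},{"grip": 0,"x": 0,"y": 0,"z": -8,"roll": -7},{"grip": 0,"x": 0,"y": 0,"z": -8,"roll": -7}], "grip_force": 40}}

```text
clock: 0.52
tcp_pos: [0.1911, -0.542, 0.2711]
orientation: [-0.001, 0.888, 0.46, 0.0]
wrist_force: [0.4, 0.3, -0.6]
finger_gap: 0.0855
grip_force: 0.0
```

{"api": "servo_tool", "payload": {"increments": [{"grip": 0,"x": 0,"y": 0,"z": -8,"roll": -7},{"grip": 0,"x": 0,"y": 0,"z": -8,"roll": -7},{"grip": 0,"x": 0,"y": 0,"z": -8,"roll": -7},{"grip": 0,"x": 0,"y": 0,"z": -8,"roll": -6.2},{"grip": 0,"x": 0,"y": 0,"z": 0,"roll": 0}]}}

```text
clock: 0.93
tcp_pos: [0.1912, -0.5428, 0.3045]
orientation: [0.001, 0.756, 0.655, -0.0]
wrist_force: [0.4, 0.3, 0.6]
finger_gap: 0.0853
grip_force: 0.0
```

{"api": "servo_tool", "payload": {"increments": [{"grip": 0,"x": 22,"y": 30,"z": 0,"roll": 0},{"grip": 0,"x": 22,"y": 30,"z": 0,"roll": 0},{"grip": 0,"x": 22,"y": 30,"z": 0,"roll": 0},{"grip": 0,"x": 22,"y": 30,"z": 0,"roll": 0},{"grip": 0,"x": 22,"y": 30,"z": 0,"roll": 0}]}}

```text
clock: 1.35
tcp_pos: [0.3566, -0.4543, 0.3025]
orientation: [-0.0, 0.758, 0.652, 0.0]
wrist_force: [0.3, -0.8, -0.1]
finger_gap: 0.0856
grip_force: 0.0
```

{"api": "servo_tool", "payload": {"increments": [{"grip": 0,"x": 22,"y": 30,"z": 0,"roll": 0},{"grip": 0,"x": 22,"y": 30,"z": 0,"roll": 0},{"grip": 0,"x": 22,"y": 30,"z": 0,"roll": 0},{"grip": 0,"x": 22,"y": 30,"z": 0,"roll": 0},{"grip": 0,"x": 0,"y": 0,"z": 0,"roll": 0}]}}

```text
clock: 1.77
tcp_pos: [0.4919, -0.382, 0.3017]
orientation: [-0.001, 0.756, 0.655, 0.001]
wrist_force: [-0.4, -0.1, -1.2]
finger_gap: 0.0856
grip_force: 0.0
```

```bash
python3 - <<'E'
from h import *
im,C=snap("wrist","w1"); s=env.get_state(); print(s["tcp_pos"],s["orientation"],s["joint_pos"])
for z in (.233,.151): print(proj(C,[.489,-.380,z]))
E
```

```text
[ 0.48958685 -0.38351121  0.30178271] [-8.55839434e-04  7.56175442e-01  6.54368366e-01  9.63654267e-05] [-7.93636784e-01  4.07661155e-01  3.53311861e-01  1.51814294e+00
  3.01490368e-04  9.21260936e-01]
[315.93757257 251.20717269]
[317.29367302 215.45329095]
```

View pics/w1.png

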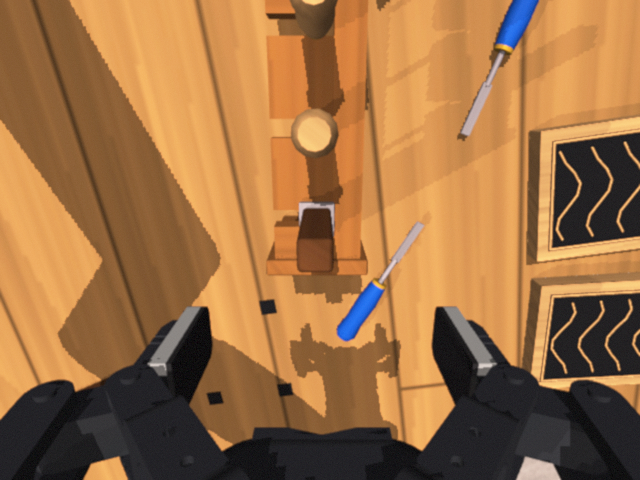

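```bash
python3 - <<'E'
from h import *
C=load("w1")
print(ray(C,315.5,254,.233),ray(C,316.5,204,.151), ray(C,315,131,.233))
g=cv2.imread("pics/w1.png")[195:280,255:380]
E
```

```text
[ 0.48848936 -0.38168172  0.233     ] [ 0.48974378 -0.37078545  0.151     ] [ 0.49853899 -0.31295002  0.233     ]
```

{"api": "servo_tool", "payload": {"increments": [{"grip": 0,"x": 1.5,"y": -1,"z": 30,"roll": 0},{"grip": 0,"x": 0,"y": 0,"z": 35,"roll": 0},{"grip": 0,"x": 0,"y": 0,"z": 35,"roll": 0},{"grip": 0,"x": 0,"y": 0,"z": 30,"roll": 0},{"grip": 0,"x": 0,"y": 0,"z": 0,"roll": 0}]}}

```text
clock: 2.23
tcp_pos: [0.482, -0.3815, 0.1658]
orientation: [-0.006, 0.758, 0.652, -0.001]
wrist_force: [-0.7, 1.0, -0.5]
finger_gap: 0.0858
grip_force: 0.0
```

{"api": "servo_tool", "payload": {"increments": [{"grip": 0.4,"x": 0,"y": 0,"z": 0,"roll": 0},{"grip": 0.6,"x": 0,"y": 0,"z": 0,"roll": 0},{"grip": 0.8,"x": 0,"y": 0,"z": 0,"roll": 0},{"grip": 1,"x": 0,"y": 0,"z": 0,"roll": 0},{"grip": 1,"x": 0,"y": 0,"z": 0,"roll": 0}], "grip_force": 60}}

```text
clock: 2.65
tcp_pos: [0.4871, -0.3852, 0.1754]
orientation: [0.002, 0.757, 0.653, 0.0]
wrist_force: [0.7, 0.3, 0.2]
finger_gap: 0.0254
grip_force: 0.0
```

{"api": "servo_tool", "payload": {"increments": [{"grip": 1,"x": 0,"y": 0,"z": 0,"roll": 0},{"grip": 1,"x": 0,"y": 0,"z": 0,"roll": 0},{"grip": 1,"x": 0,"y": 0,"z": 0,"roll": 0}]}}

```text
clock: 2.9
tcp_pos: [0.4871, -0.3851, 0.1753]
orientation: [0.002, 0.757, 0.653, -0.0]
wrist_force: [0.2, -0.5, 6.3]
finger_gap: 0.0212
grip_force: 59.0
```

{"api": "servo_tool", "payload": {"increments": [{"grip": 1,"x": 0,"y": 0,"z": -7,"roll": 0},{"grip": 1,"x": 0,"y": 0,"z": -8,"roll": 0},{"grip": 1,"x": 0,"y": 0,"z": 0,"roll": 0},{"grip": 1,"x": 0,"y": -8,"z": 0,"roll": 0},{"grip": 1,"x": 0,"y": -12,"z": 0,"roll": 0}]}}

```text
clock: 3.32
tcp_pos: [0.4666, -0.3812, 0.1879]
orientation: [0.0, 0.757, 0.654, 0.0]
wrist_force: [-0.0, 0.3, -1.3]
finger_gap: 0.0219
grip_force: 58.7
```

{"api": "servo_tool", "payload": {"increments": [{"grip": 1,"x": 0,"y": -15,"z": 0,"roll": 0},{"grip": 1,"x": 0,"y": -20,"z": 0,"roll": 0},{"grip": 1,"x": 0,"y": -20,"z": 0,"roll": 0},{"grip": 1,"x": 0,"y": -15,"z": -30,"roll": 0},{"grip": 1,"x": 0,"y": 0,"z": -40,"roll": -6}]}}

```text
clock: 3.73
tcp_pos: [0.3922, -0.3675, 0.2545]
orientation: [-0.006, 0.722, 0.692, 0.0]
wrist_force: [0.3, -0.8, -1.7]
finger_gap: 0.0215
grip_force: 59.1
```

{"api": "servo_tool", "payload": {"increments": [{"grip": 1,"x": 0,"y": 0,"z": -30,"roll": 0},{"grip": 1,"x": 30,"y": 0,"z": 0,"roll": 0},{"grip": 1,"x": 40,"y": 0,"z": 0,"roll": 0},{"grip": 1,"x": 30,"y": 0,"z": 0,"roll": 0},{"grip": 1,"x": 0,"y": 0,"z": 0,"roll": 0}]}}

```text
clock: 4.15
tcp_pos: [0.4001, -0.2662, 0.2886]
orientation: [-0.001, 0.721, 0.693, 0.001]
wrist_force: [-0.6, 0.1, -1.4]
finger_gap: 0.0213
grip_force: 59.2
```

```bash
python3 - <<'E'
from h import *
s=env.get_state(); print(s["tcp_pos"],s["orientation"],s["wrist_force"],s["finger_gap"])
im,C=snap("scene","s2"); p=s["tcp_pos"]+[0,0,.019]
for d in (0,-.047,-.132,-.182): print(d,proj(C,p+[0,0,d]))
u,v=proj(C,p+[0,0,-.05]).astype(int)
cv2.imwrite("pics/s2c.png",cv2.resize(im[max(v-100,0):v+100,u-100:u+100,::-1],(600,600),interpolation=cv2.INTER_CUBIC)); print(u,v)
E
```

```text
[ 0.40013516 -0.26620489  0.28863663] [-1.21422170e-03  7.20504104e-01  6.93449321e-01  6.33124253e-04] [-0.55032786  0.0948377  -1.36556312] 0.021296871794903062
0 [210.35291467 114.96241637]
-0.047 [213.66977703 132.95245016]
-0.132 [219.21512934 163.02939171]
-0.182 [222.23205169 179.39260766]
213 134
```

View pics/s2c.png

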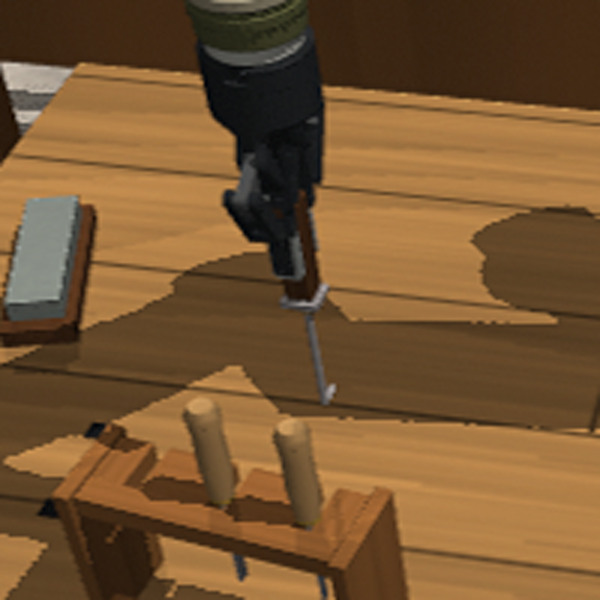

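{"api": "servo_tool", "payload": {"increments": [{"grip": 1,"x": 39,"y": 0,"z": 0,"roll": 0},{"grip": 1,"x": 39,"y": 0,"z": 0,"roll": 0},{"grip": 1,"x": 29,"y": 23,"z": 0,"roll": 0},{"grip": 1,"x": 29,"y": 23,"z": 0,"roll": 0},{"grip": 1,"x": 29,"y": 23,"z": 0,"roll": 0}]}}

```text
clock: 4.62
tcp_pos: [0.4777, -0.1086, 0.2882]
orientation: [0.0, 0.722, 0.692, -0.0]
wrist_force: [0.8, -0.8, -1.3]
finger_gap: 0.0211
grip_force: 59.2
```

{"api": "servo_tool", "payload": {"increments": [{"grip": 1,"x": 29,"y": 23,"z": 0,"roll": 0},{"grip": 1,"x": 29,"y": 23,"z": 0,"roll": 0},{"grip": 1,"x": 29,"y": 23,"z": 0,"roll": 0},{"grip": 1,"x": 29,"y": 23,"z": 0,"roll": 0},{"grip": 1,"x": 29,"y": 24,"z": 0,"roll": 0}]}}

```text
clock: 5.03
tcp_pos: [0.6003, 0.0315, 0.2876]
orientation: [0.0, 0.722, 0.692, -0.0]
wrist_force: [0.9, -2.4, -1.7]
finger_gap: 0.0214
grip_force: 59.2
```

{"api": "servo_tool", "payload": {"increments": [{"grip": 1,"x": 29,"y": 24,"z": 15,"roll": 0},{"grip": 1,"x": 29,"y": 25,"z": 20,"roll": 0},{"grip": 1,"x": 0,"y": 0,"z": 20,"roll": 0},{"grip": 1,"x": 0,"y": 0,"z": 0,"roll": 0},{"grip": 1,"x": 0,"y": 0,"z": 0,"roll": 0}]}}

```text
clock: 5.45
tcp_pos: [0.6486, 0.0851, 0.2317]
orientation: [-0.002, 0.722, 0.692, -0.002]
wrist_force: [-0.9, 0.2, -1.0]
finger_gap: 0.0214
grip_force: 59.5
```

```bash
python3 - <<'E'
from h import *
s=env.get_state(); print(s["tcp_pos"],s["orientation"],s["wrist_force"],s["finger_gap"])
im,C=snap("wrist","w2")
p=s["tcp_pos"]
for z in (.075,.012): print([proj(C,q+[z]).round() for q in ([.526,.112],[.721,.106],[.528,.078],[.723,.077])])
print(proj(C,p-[0,0,.127]),proj(C,p-[.019,0,.127]))
E
```

```text
[0.64859721 0.08507494 0.23170714] [-0.00150113  0.72172366  0.69217655 -0.00208107] [-0.87084481  0.168964   -1.00471249] 0.021401450638534256
[array([165., 188.]), array([414., 185.]), array([175., 229.]), array([415., 221.])]
[array([192., 175.]), array([399., 173.]), array([199., 210.]), array([400., 203.])]
[322.27764075 225.17863824] [296.28635761 226.21250648]
```

View pics/w2.png

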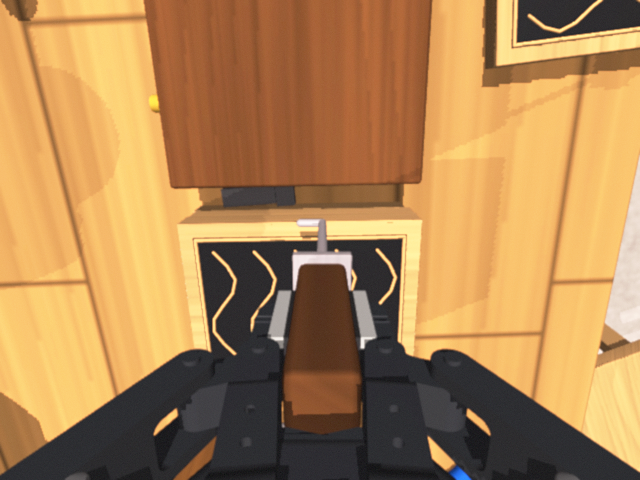

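```bash
python3 - <<'E'
from h import *
C=load("w2")
for n,u,v,z in [("cN",172,187.5,.075),("cF",420,183.5,.075),("bN",179,223,.075),("bF",419,220,.075),("bbot",322,208,.0),("dogfar",296,197,.012),("dognear",222,198,.012),("rod",322,223,.105),("tip",298,223,.105),("headshoulder",275,197,.012)]: print(n,ray(C,u,v,z).round(4))
E
```

```text
cN [0.5313 0.1121 0.075 ]
cF [0.7259 0.1071 0.075 ]
bN [0.5322 0.083  0.075 ]
bF [0.7262 0.0775 0.075 ]
bbot [0.6475 0.0722 0.    ]
dogfar [0.6232 0.0871 0.012 ]
dognear [0.552  0.0891 0.012 ]
rod [0.6485 0.0868 0.105 ]
tip [0.631  0.0875 0.105 ]
headshoulder [0.603  0.0879 0.012 ]
```

{"api": "servo_tool", "payload": {"increments": [{"grip": 1,"x": 8,"y": 6.5,"z": 0,"roll": 0},{"grip": 1,"x": 0,"y": 0,"z": 0,"roll": 0},{"grip": 1,"x": 0,"y": 0,"z": 15,"roll": 0},{"grip": 1,"x": 0,"y": 0,"z": 15,"roll": 0},{"grip": 1,"x": 0,"y": 0,"z": 0,"roll": 0}]}}

```text
clock: 5.92
tcp_pos: [0.6553, 0.0921, 0.2031]
orientation: [-0.0, 0.722, 0.692, -0.001]
wrist_force: [0.1, -0.1, -1.3]
finger_gap: 0.0212
grip_force: 59.6
```

{"api": "servo_tool", "payload": {"increments": [{"grip": 1,"x": 0,"y": 0,"z": 10,"roll": 0},{"grip": 1,"x": 0,"y": 0,"z": 10,"roll": 0},{"grip": 1,"x": 0,"y": 0,"z": 10,"roll": 0},{"grip": 1,"x": 0,"y": 0,"z": 10,"roll": 0},{"grip": 1,"x": 0,"y": 0,"z": 0,"roll": 0}]}}

```text
clock: 6.33
tcp_pos: [0.6551, 0.0933, 0.1612]
orientation: [-0.001, 0.722, 0.692, -0.001]
wrist_force: [-0.7, -0.4, -1.7]
finger_gap: 0.0209
grip_force: 59.6
```

```bash
python3 - <<'E'
from h import *
s=env.get_state(); print(s["tcp_pos"],s["orientation"],s["wrist_force"],s["finger_gap"])
im,C=snap("wrist","w3")
cv2.imwrite("pics/w3c.png",cv2.resize(im[100:300,200:440,::-1],(720,600),interpolation=cv2.INTER_CUBIC))
E
```

```text
[0.65508935 0.09334238 0.16119686] [-0.00130225  0.72170745  0.69219539 -0.00148764] [-0.70167666 -0.43067313 -1.6800317 ] 0.020927939252613686
```

View pics/w3c.png

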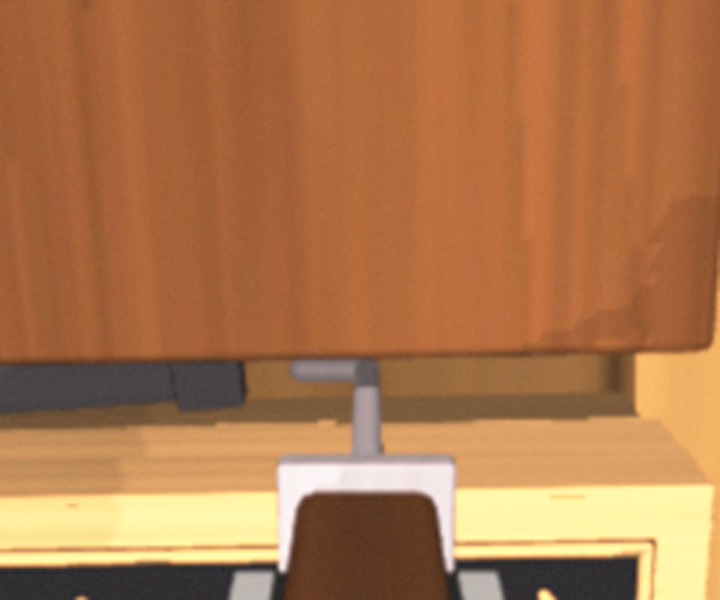

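{"api": "servo_tool", "payload": {"increments": [{"grip": 1,"x": 0,"y": 0,"z": 7,"roll": 0},{"grip": 1,"x": 0,"y": 0,"z": 7,"roll": 0},{"grip": 1,"x": 0,"y": 0,"z": 6,"roll": 0},{"grip": 1,"x": 0,"y": 0,"z": 0,"roll": 0},{"grip": 1,"x": 0,"y": 0,"z": 0,"roll": 0}]}}

```text
clock: 6.8
tcp_pos: [0.6561, 0.0935, 0.1433]
orientation: [-0.0, 0.722, 0.692, -0.0]
wrist_force: [0.0, -0.7, -0.8]
finger_gap: 0.0214
grip_force: 59.6
```

{"api": "servo_tool", "payload": {"increments": [{"grip": 1,"x": 0,"y": 0,"z": 1,"roll": 0},{"grip": 1,"x": 0,"y": 0,"z": 1,"roll": 0},{"grip": 1,"x": 0,"y": 0,"z": 1,"roll": 0},{"grip": 1,"x": 0,"y": 0,"z": 0,"roll": 0}]}}

```text
clock: 7.13
tcp_pos: [0.6565, 0.0935, 0.141]
orientation: [0.0, 0.722, 0.692, 0.0]
wrist_force: [-0.0, -0.6, -0.8]
finger_gap: 0.0212
grip_force: 59.6
```

{"api": "servo_tool", "payload": {"increments": [{"grip": 1,"x": 0,"y": 0,"z": 1,"roll": 0},{"grip": 1,"x": 0,"y": 0,"z": 1,"roll": 0},{"grip": 1,"x": 0,"y": 0,"z": 1,"roll": 0},{"grip": 1,"x": 0,"y": 0,"z": 0,"roll": 0}]}}

```text
clock: 7.47
tcp_pos: [0.6564, 0.0935, 0.1377]
orientation: [-0.0, 0.722, 0.692, -0.0]
wrist_force: [-0.3, -0.2, -1.8]
finger_gap: 0.0216
grip_force: 59.6
```

{"api": "servo_tool", "payload": {"increments": [{"grip": 1,"x": 0,"y": 0,"z": 1,"roll": 0},{"grip": 1,"x": 0,"y": 0,"z": 1,"roll": 0},{"grip": 1,"x": 0,"y": 0,"z": 0,"roll": 0}]}}

```text
clock: 7.72
tcp_pos: [0.6564, 0.0935, 0.1357]
orientation: [-0.0, 0.722, 0.692, -0.0]
wrist_force: [-0.5, 0.4, -0.9]
finger_gap: 0.0213
grip_force: 59.6
```

{"api": "servo_tool", "payload": {"increments": [{"grip": 1,"x": 0,"y": 0,"z": 1,"roll": 0},{"grip": 1,"x": 0,"y": 0,"z": 1,"roll": 0},{"grip": 1,"x": 0,"y": 0,"z": 0,"roll": 0}]}}

```text
clock: 7.97
tcp_pos: [0.6564, 0.0934, 0.1337]
orientation: [-0.0, 0.722, 0.692, -0.0]
wrist_force: [-0.4, -0.1, -0.6]
finger_gap: 0.0214
grip_force: 59.6
```

{"api": "servo_tool", "payload": {"increments": [{"grip": 1,"x": 0,"y": 0,"z": 1,"roll": 0},{"grip": 1,"x": 0,"y": 0,"z": 0,"roll": 0}]}}

```text
clock: 8.13
tcp_pos: [0.6564, 0.0934, 0.1328]
orientation: [-0.0, 0.722, 0.692, -0.0]
wrist_force: [0.1, -0.1, -2.1]
finger_gap: 0.0211
grip_force: 59.6
```

{"api": "servo_tool", "payload": {"increments": [{"grip": 1,"x": 0,"y": 0,"z": 1,"roll": 0},{"grip": 1,"x": 0,"y": 0,"z": 0,"roll": 0}]}}

```text
clock: 8.3
tcp_pos: [0.6564, 0.0935, 0.1318]
orientation: [-0.0, 0.722, 0.692, -0.0]
wrist_force: [-0.4, -0.2, -1.1]
finger_gap: 0.0215
grip_force: 59.6
```

{"api": "servo_tool", "payload": {"increments": [{"grip": 1,"x": 0,"y": 0,"z": 0.7,"roll": 0},{"grip": 1,"x": 0,"y": 0,"z": 0,"roll": 0}]}}

```text
clock: 8.47
tcp_pos: [0.6565, 0.0935, 0.1311]
orientation: [-0.0, 0.722, 0.692, -0.0]
wrist_force: [-0.2, 0.2, -1.1]
finger_gap: 0.0212
grip_force: 59.6
```

{"api": "servo_tool", "payload": {"increments": [{"grip": 1,"x": 0,"y": 0,"z": 0.7,"roll": 0},{"grip": 1,"x": 0,"y": 0,"z": 0,"roll": 0}]}}

```text
clock: 8.63
tcp_pos: [0.6566, 0.0934, 0.1307]
orientation: [0.0, 0.722, 0.692, 0.0]
wrist_force: [-0.1, 0.4, -1.2]
finger_gap: 0.0214
grip_force: 59.7
```

{"api": "servo_tool", "payload": {"increments": [{"grip": 1,"x": 0,"y": 0,"z": 0.7,"roll": 0},{"grip": 1,"x": 0,"y": 0,"z": 0,"roll": 0}]}}

```text
clock: 8.8
tcp_pos: [0.6567, 0.0935, 0.1306]
orientation: [0.0, 0.722, 0.692, 0.0]
wrist_force: [-0.5, 0.7, 3.1]
finger_gap: 0.0212
grip_force: 60.1
```

{"api": "servo_tool", "payload": {"increments": [{"grip": 1,"x": 0,"y": 0,"z": 0.6,"roll": 0},{"grip": 1,"x": 0,"y": 0,"z": 0,"roll": 0}]}}

```text
clock: 8.97
tcp_pos: [0.6568, 0.0935, 0.1305]
orientation: [0.001, 0.722, 0.692, 0.0]
wrist_force: [-1.5, -0.4, 6.5]
finger_gap: 0.0213
grip_force: 60.6
```

{"api": "servo_tool", "payload": {"increments": [{"grip": 1,"x": 0,"y": 0,"z": -2,"roll": 0},{"grip": 1,"x": -2,"y": 0,"z": -1.5,"roll": 0},{"grip": 1,"x": 0,"y": -4,"z": 0,"roll": 0},{"grip": 1,"x": 0,"y": -4,"z": 0,"roll": 0},{"grip": 1,"x": 0,"y": 0,"z": 0,"roll": 0}]}}

```text
clock: 9.38
tcp_pos: [0.6472, 0.0918, 0.1323]
orientation: [-0.001, 0.722, 0.692, -0.001]
wrist_force: [-0.2, -0.4, -1.4]
finger_gap: 0.0214
grip_force: 59.5
```

{"api": "servo_tool", "payload": {"increments": [{"grip": 1,"x": 0,"y": -4,"z": 0,"roll": 0},{"grip": 1,"x": 0,"y": -4,"z": 0,"roll": 0},{"grip": 1,"x": 0,"y": -4,"z": 0,"roll": 0},{"grip": 1,"x": 0,"y": -4,"z": 0,"roll": 0},{"grip": 1,"x": 0,"y": -4,"z": 0,"roll": 0}]}}

```text
clock: 9.8
tcp_pos: [0.6288, 0.0926, 0.1331]
orientation: [0.001, 0.722, 0.692, 0.001]
wrist_force: [1.2, -0.2, -1.7]
finger_gap: 0.0215
grip_force: 59.5
```

{"api": "servo_tool", "payload": {"increments": [{"grip": 1,"x": 0,"y": -6,"z": 0,"roll": 0},{"grip": 1,"x": 0,"y": -6,"z": 0.3,"roll": 0},{"grip": 1,"x": -0.3,"y": -6,"z": 0,"roll": 0},{"grip": 1,"x": 0,"y": -6,"z": 0,"roll": 0},{"grip": 1,"x": -0.3,"y": -6,"z": 0,"roll": 0}]}}

```text
clock: 10.22
tcp_pos: [0.5974, 0.0935, 0.1325]
orientation: [-0.0, 0.722, 0.692, -0.0]
wrist_force: [0.4, 0.9, -1.9]
finger_gap: 0.0214
grip_force: 59.6
```

{"api": "servo_tool", "payload": {"increments": [{"grip": 1,"x": 0,"y": -6,"z": 0,"roll": 0},{"grip": 1,"x": 0,"y": -6,"z": 0,"roll": 0},{"grip": 1,"x": -0.3,"y": -6,"z": 0,"roll": 0},{"grip": 1,"x": 0,"y": -6,"z": 0,"roll": 0},{"grip": 1,"x": -0.3,"y": 0,"z": 0,"roll": 0}]}}

```text
clock: 10.63
tcp_pos: [0.5725, 0.0938, 0.1324]
orientation: [-0.001, 0.722, 0.692, -0.001]
wrist_force: [-0.6, 0.1, -1.1]
finger_gap: 0.0212
grip_force: 59.6
```

```bash
python3 - <<'E'
from h import *
s=env.get_state(); print(s["tcp_pos"],s["wrist_force"],s["finger_gap"])
im,C=snap("wrist","w4")
cv2.imwrite("pics/w4c.png",cv2.resize(im[100:300,140:440,::-1],(800,533),interpolation=cv2.INTER_CUBIC))
E
```

```text
[0.57250925 0.09379105 0.13235879] [-0.56734914  0.13029262 -1.07042255] 0.021198387048613494
```

View pics/w4c.png

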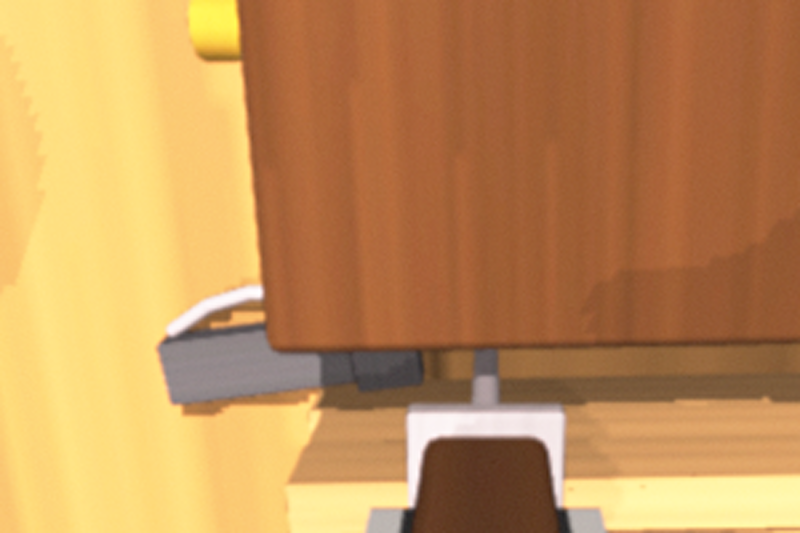

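{"api": "servo_tool", "payload": {"increments": [{"grip": 1,"x": 0,"y": -6,"z": 0,"roll": 0},{"grip": 1,"x": -0.3,"y": -6,"z": 0,"roll": 0},{"grip": 1,"x": 0,"y": -6,"z": 0,"roll": 0},{"grip": 1,"x": 0,"y": -6,"z": 0,"roll": 0},{"grip": 1,"x": -0.3,"y": -6,"z": 0,"roll": 0}]}}

```text
clock: 11.1
tcp_pos: [0.5437, 0.0943, 0.1324]
orientation: [-0.0, 0.722, 0.692, -0.0]
wrist_force: [0.6, 0.3, -1.7]
finger_gap: 0.0212
grip_force: 59.6
```

{"api": "servo_tool", "payload": {"increments": [{"grip": 1,"x": 0,"y": -6,"z": 0,"roll": 0},{"grip": 1,"x": 0,"y": -6,"z": 0,"roll": 0},{"grip": 1,"x": -0.3,"y": -6,"z": 0,"roll": 0},{"grip": 1,"x": 0,"y": -6,"z": 0,"roll": 0},{"grip": 1,"x": 0,"y": -4,"z": 0,"roll": 0}]}}

```text
clock: 11.52
tcp_pos: [0.5155, 0.0953, 0.1325]
orientation: [-0.0, 0.722, 0.692, -0.0]
wrist_force: [0.9, -0.5, -1.3]
finger_gap: 0.0213
grip_force: 59.5
```

```bash
python3 - <<'E'
from h import *
s=env.get_state(); print(s["tcp_pos"],s["wrist_force"],s["finger_gap"])
im,C=snap("wrist","w5")
cv2.imwrite("pics/w5c.png",cv2.resize(im[80:300,100:430,::-1],(800,533),interpolation=cv2.INTER_CUBIC))
E
```

```text
[0.51546741 0.09525413 0.13245149] [ 0.8599671  -0.46210213 -1.27608478] 0.021343221559805198
```

View pics/w5c.png

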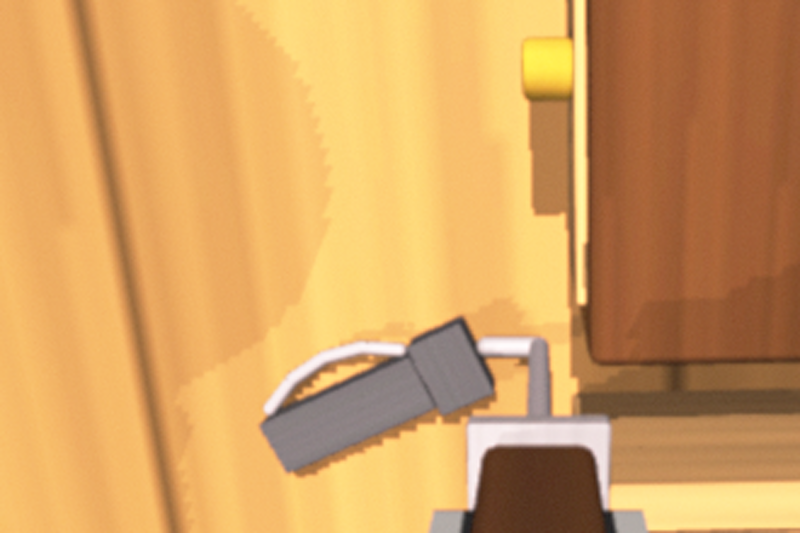

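```bash
python3 - <<'E'
from h import *
C=load("w5")
for n,u,v,z in [("mid",378,398,.012),("far",493,390,.012),("near",263,425,.012),("front",572,290,.0),("fronttop",592,355,.075)]: print(n,ray(C,100+u/2.424,80+v/2.424,z).round(4))
E
```

```text
mid [0.4676 0.085  0.012 ]
far [0.502 0.086 0.012]
near [0.4322 0.0779 0.012 ]
front [0.5268 0.1127 0.    ]
fronttop [0.5286 0.1145 0.075 ]
```

{"api": "servo_tool", "payload": {"increments": [{"grip": 1,"x": 0,"y": 4,"z": 0,"roll": 0},{"grip": 1,"x": 0,"y": 0,"z": -25,"roll": 0},{"grip": 1,"x": 0,"y": 0,"z": -40,"roll": 0},{"grip": 1,"x": 0,"y": 0,"z": -40,"roll": 0},{"grip": 1,"x": 0,"y": 0,"z": -40,"roll": 0}]}}

```text
clock: 11.98
tcp_pos: [0.5202, 0.0949, 0.2788]
orientation: [-0.0, 0.722, 0.692, -0.001]
wrist_force: [0.3, -0.0, -0.9]
finger_gap: 0.0215
grip_force: 59.5
```

{"api": "servo_tool", "payload": {"increments": [{"grip": 1,"x": -20,"y": -25,"z": -5,"roll": 0},{"grip": 1,"x": -30,"y": -25,"z": 0,"roll": 0},{"grip": 1,"x": -30,"y": -25,"z": 0,"roll": 0},{"grip": 1,"x": -30,"y": -28,"z": 0,"roll": 0},{"grip": 1,"x": -38,"y": 0,"z": 0,"roll": 0}]}}

```text
clock: 12.4
tcp_pos: [0.4067, -0.0477, 0.2828]
orientation: [-0.001, 0.721, 0.693, -0.001]
wrist_force: [-0.0, -0.1, -1.5]
finger_gap: 0.021
grip_force: 59.7
```

{"api": "servo_tool", "payload": {"increments": [{"grip": 1,"x": -40,"y": 0,"z": 0,"roll": 0},{"grip": 1,"x": -40,"y": 0,"z": 0,"roll": 0},{"grip": 1,"x": -40,"y": 0,"z": 0,"roll": 0},{"grip": 1,"x": -40,"y": 0,"z": 0,"roll": 0},{"grip": 1,"x": -40,"y": 0,"z": 0,"roll": 0}]}}

```text
clock: 12.82
tcp_pos: [0.4027, -0.2507, 0.2827]
orientation: [0.0, 0.722, 0.692, 0.0]
wrist_force: [1.2, 0.3, -1.5]
finger_gap: 0.0215
grip_force: 59.7
```

{"api": "servo_tool", "payload": {"increments": [{"grip": 1,"x": -40,"y": 0,"z": 0,"roll": 0},{"grip": 1,"x": -40,"y": 0,"z": 0,"roll": 0},{"grip": 1,"x": -40,"y": 0,"z": 0,"roll": 0},{"grip": 1,"x": 0,"y": 0,"z": 0,"roll": 6},{"grip": 1,"x": 0,"y": 0,"z": 0,"roll": 0}]}}

```text
clock: 13.23
tcp_pos: [0.3975, -0.3708, 0.2813]
orientation: [-0.001, 0.759, 0.651, -0.0]
wrist_force: [0.1, 0.1, -1.1]
finger_gap: 0.0217
grip_force: 59.7
```

```bash
cat > d.py <<'E'
from h import *
import sys
s=env.get_state(); q=s["orientation"]; M=R.from_quat([q[1],q[2],q[3],q[0]]).as_matrix(); p=s["tcp_pos"]
yaw=np.degrees(np.arctan2(M[1,0],M[0,0])); print(p,"yaw",yaw,s["wrist_force"],s["finger_gap"])
th=np.radians(81.7); ax=np.array([np.cos(th),np.sin(th)]); ay=np.array([np.sin(th),-np.cos(th)])
d=np.array([.4871,-.3851])-p[:2]; print("to hang, along x,y (at yaw 81.7):",1e3*d@ax,1e3*d@ay,"z",1e3*(p[2]-.1753))
E
python3 d.py
```

```text
[ 0.39754637 -0.37077933  0.28132457] yaw 81.25515400041884 [ 0.12138812  0.10952331 -1.05278638] 0.021707654984966997
to hang, along x,y (at yaw 81.7): -1.243050864671117 90.6829021550377 z 106.02456673145616
```

{"api": "servo_tool", "payload": {"increments": [{"grip": 1,"x": -1.2,"y": 0,"z": 30,"roll": -0.4},{"grip": 1,"x": 0,"y": 0,"z": 35,"roll": 0},{"grip": 1,"x": 0,"y": 0,"z": 27,"roll": 0},{"grip": 1,"x": 0,"y": 0,"z": 0,"roll": 0},{"grip": 1,"x": 0,"y": 0,"z": 0,"roll": 0}]}}

```text
clock: 13.65
tcp_pos: [0.3973, -0.3676, 0.1898]
orientation: [-0.002, 0.754, 0.657, 0.0]
wrist_force: [1.1, 0.5, -0.6]
finger_gap: 0.021
grip_force: 59.5
```

{"api": "servo_tool", "payload": {"increments": [{"grip": 1,"x": 0,"y": 10,"z": 0,"roll": 0},{"grip": 1,"x": 0,"y": 10,"z": 0,"roll": 0},{"grip": 1,"x": 0,"y": 10,"z": 0,"roll": 0},{"grip": 1,"x": 0,"y": 0,"z": 0,"roll": 0}]}}

```text
clock: 13.98
tcp_pos: [0.4306, -0.3748, 0.1922]
orientation: [0.002, 0.754, 0.657, 0.0]
wrist_force: [-0.3, -1.9, -1.4]
finger_gap: 0.0215
grip_force: 59.7
```

```bash
python3 d.py; python3 - <<'E'
from h import *
im,C=snap("wrist","w6")
cv2.imwrite("pics/w6c.png",cv2.resize(im[60:300,170:470,::-1],(750,600),interpolation=cv2.INTER_CUBIC))
E
```

```text
[ 0.43064849 -0.37483978  0.19215841] yaw 82.11633804843792 [-0.333253   -1.85281612 -1.35246121] 0.02151378840987228
to hang, along x,y (at yaw 81.7): -2.00363041433616 57.341348952221885 z 16.858410561644195
```

View pics/w6c.png

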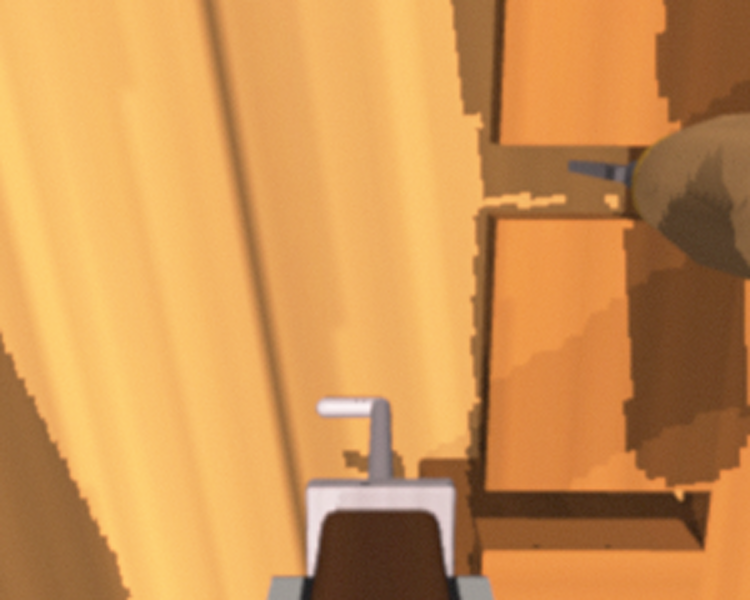

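{"api": "servo_tool", "payload": {"increments": [{"grip": 1,"x": -2,"y": 0,"z": 2,"roll": 0.5},{"grip": 1,"x": 0,"y": 8,"z": 0,"roll": 0},{"grip": 1,"x": 0,"y": 10,"z": 0,"roll": 0},{"grip": 1,"x": 0,"y": 0,"z": 0,"roll": 0}]}}

```text
clock: 14.37
tcp_pos: [0.4467, -0.3788, 0.1884]
orientation: [0.001, 0.757, 0.653, 0.0]
wrist_force: [-0.2, -0.9, -1.2]
finger_gap: 0.0208
grip_force: 59.7
```

```bash
python3 d.py
```

```text
[ 0.4467183  -0.37883241  0.18844006] yaw 81.5367554756387 [-0.23712054 -0.88360645 -1.18274916] 0.02078815004952963
to hang, along x,y (at yaw 81.7): -0.37258906672981207 40.863493736112396 z 13.14006326256889
```

{"api": "servo_tool", "payload": {"increments": [{"grip": 1,"x": -0.3,"y": 10,"z": 0,"roll": 0},{"grip": 1,"x": 0,"y": 10,"z": 0,"roll": 0},{"grip": 1,"x": 0,"y": 10,"z": 0,"roll": 0},{"grip": 1,"x": 0,"y": 10,"z": 0,"roll": 0},{"grip": 1,"x": 0,"y": 0,"z": 0,"roll": 0}]}}

```text
clock: 14.78
tcp_pos: [0.4868, -0.3848, 0.1882]
orientation: [0.001, 0.757, 0.653, 0.0]
wrist_force: [0.4, 0.3, -1.3]
finger_gap: 0.0212
grip_force: 59.7
```

{"api": "servo_tool", "payload": {"increments": [{"grip": 1,"x": 0,"y": 0,"z": 0,"roll": 0}]}}

```text
clock: 14.87
tcp_pos: [0.4853, -0.3844, 0.1881]
orientation: [-0.0, 0.757, 0.653, -0.0]
wrist_force: [0.3, 0.0, -1.7]
finger_gap: 0.0218
grip_force: 59.7
```

```bash
python3 d.py
```

```text
[ 0.48528359 -0.38438116  0.18813209] yaw 81.56504553007598 [ 0.25076081  0.01974077 -1.74645631] 0.021750514774920255
to hang, along x,y (at yaw 81.7): -0.4491023211326628 1.9011497552697256 z 12.832090106478677
```

{"api": "servo_tool", "payload": {"increments": [{"grip": 1,"x": -0.4,"y": 1.5,"z": 3,"roll": 0},{"grip": 1,"x": 0,"y": 0,"z": 3,"roll": 0},{"grip": 1,"x": 0,"y": 0,"z": 3,"roll": 0},{"grip": 1,"x": 0,"y": 0,"z": 2,"roll": 0},{"grip": 1,"x": 0,"y": 0,"z": 0,"roll": 0}]}}

```text
clock: 15.28
tcp_pos: [0.4854, -0.3848, 0.1768]
orientation: [-0.001, 0.758, 0.653, -0.0]
wrist_force: [1.0, 0.5, -1.1]
finger_gap: 0.0215
grip_force: 59.7
```

{"api": "servo_tool", "payload": {"increments": [{"grip": 1,"x": 0,"y": 0,"z": 1,"roll": 0},{"grip": 1,"x": 0,"y": 0,"z": 0.7,"roll": 0},{"grip": 1,"x": 0,"y": 0,"z": 0,"roll": 0}]}}

```text
clock: 15.53
tcp_pos: [0.4859, -0.3851, 0.1758]
orientation: [0.0, 0.758, 0.653, -0.0]
wrist_force: [-0.5, 0.1, -1.1]
finger_gap: 0.0216
grip_force: 59.7
```

```bash
python3 d.py
```

```text
[ 0.4859293  -0.38506401  0.17581613] yaw 81.50779242211577 [-0.51523767  0.07716412 -1.10313086] 0.021629967830026645
to hang, along x,y (at yaw 81.7): 0.13338266073558513 1.163635974454578 z 0.5161317072743254
```

{"api": "servo_tool", "payload": {"increments": [{"grip": 1,"x": 0,"y": 0,"z": 0.7,"roll": 0},{"grip": 1,"x": 0,"y": 0,"z": 0,"roll": 0}]}}

```text
clock: 15.7
tcp_pos: [0.4861, -0.3852, 0.1753]
orientation: [0.0, 0.757, 0.653, -0.0]
wrist_force: [-0.3, -0.2, -1.2]
finger_gap: 0.0211
grip_force: 59.9
```

{"api": "servo_tool", "payload": {"increments": [{"grip": 1,"x": 0,"y": 0,"z": 0.5,"roll": 0},{"grip": 1,"x": 0,"y": 0,"z": 0,"roll": 0}]}}

```text
clock: 15.87
tcp_pos: [0.4861, -0.3852, 0.1752]
orientation: [0.0, 0.757, 0.653, -0.0]
wrist_force: [-0.0, 0.8, 2.2]
finger_gap: 0.0215
grip_force: 60.4
```

Seated on the board. Release and retreat upward.

{"api": "servo_tool", "payload": {"increments": [{"grip": 0.6,"x": 0,"y": 0,"z": 0,"roll": 0},{"grip": 0.4,"x": 0,"y": 0,"z": 0,"roll": 0},{"grip": 0.2,"x": 0,"y": 0,"z": 0,"roll": 0},{"grip": 0,"x": 0,"y": 0,"z": 0,"roll": 0},{"grip": 0,"x": 0,"y": 0,"z": 0,"roll": 0}]}}

```text
clock: 16.28
tcp_pos: [0.486, -0.3851, 0.1745]
orientation: [-0.0, 0.758, 0.653, -0.0]
wrist_force: [0.9, 0.2, -0.1]
finger_gap: 0.0799
grip_force: 0.0
```

{"api": "servo_tool", "payload": {"increments": [{"grip": 0,"x": 0,"y": 0,"z": 0,"roll": 0},{"grip": 0,"x": 0,"y": 0,"z": -20,"roll": 0},{"grip": 0,"x": 0,"y": 0,"z": -35,"roll": 0},{"grip": 0,"x": 0,"y": 0,"z": -35,"roll": 0},{"grip": 0,"x": 0,"y": 0,"z": -35,"roll": 0}]}}

```text
clock: 16.7
tcp_pos: [0.4857, -0.3847, 0.3007]
orientation: [-0.0, 0.757, 0.653, -0.0]
wrist_force: [1.1, -1.0, 0.1]
finger_gap: 0.0853
grip_force: 0.0
```

{"api": "servo_tool", "payload": {"increments": [{"grip": 0,"x": 0,"y": 0,"z": 0,"roll": 0},{"grip": 0,"x": 0,"y": 0,"z": 0,"roll": 0},{"grip": 0,"x": 0,"y": 0,"z": 0,"roll": 0},{"grip": 0,"x": 0,"y": 0,"z": 0,"roll": 0},{"grip": 0,"x": 0,"y": 0,"z": 0,"roll": 0}]}}

```text
clock: 17.12
tcp_pos: [0.4855, -0.3845, 0.2978]
orientation: [-0.002, 0.758, 0.653, -0.0]
wrist_force: [-0.2, 0.7, -0.1]
finger_gap: 0.0853
grip_force: 0.0
```

```bash
python3 - <<'E'
from h import *
s=env.get_state(); print(s["tcp_pos"])
w,_=snap("wrist","w7"); t,_=snap("top","t7"); c=np.zeros((500,800,3),np.uint8)
c[:,:400]=cv2.resize(w[120:320,240:400],(400,500)); c[:,400:]=cv2.resize(t[165:290,240:340],(400,500)); cv2.imwrite("pics/f.png",c[:,:,::-1])
E
```

```text
[ 0.48548571 -0.38452287  0.29776491]
```

View pics/f.png

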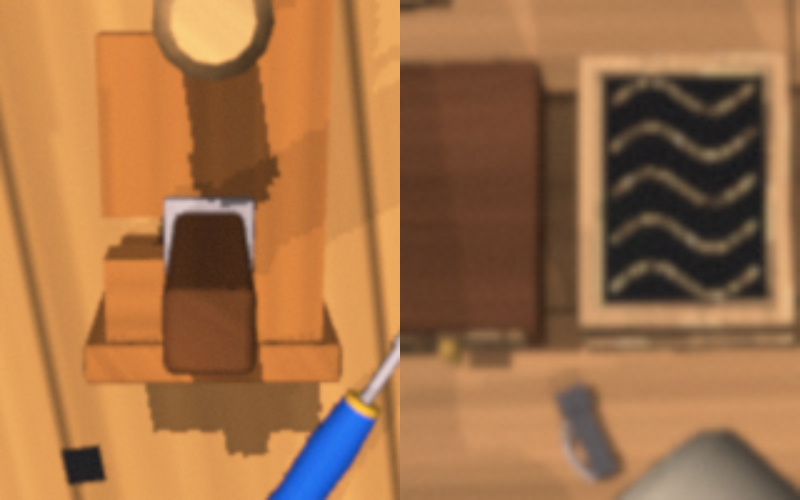

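The hook hangs upright in its notch (left half, about (210,290)). The dog lies clear on the bench in front of the mouth (right half, about (588,430)), and the gap is empty.

```bash
python3 -c "
from workcell import env
print(env.hand_in())"
```

```text
the job is handed in; nothing more can be done
None
```

The job is handed in (no verdict was returned): the dog was raked out with the hook and lies about 60 mm (its centre) in front of the chest line, and the hook hangs back in its own notch, with about 17 s of the 64 s used.

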